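# Ready the toolbox's pull handle

### The arm

A 6-joint arm with a two-finger parallel gripper is mounted at the origin on the work surface. World frame = base frame: x ahead of the robot, y to its left, z up, the work surface at z = 0. Lengths are in m, angles in degrees, forces in N, time in s.
With the tool pointing down it reaches from about 0.275 to 0.725 m from the base axis. Payload 5.6 kg.
Tool frame: the origin (TCP) lies between the finger pads; the fingertips stand 14 mm ahead of it and the grasp point (between the pads) lies 5 mm behind it (bot.nose_length is the distance from the TCP to the fingertips, in m); z points along the fingers, y is the direction in which the jaws open and shut (so a half turn about z gives the same grasp; the last joint's range is limited). The gripper opens to 85 mm and grips with 20 to 120 N. Pads are 22 mm wide; open, the fingers measure 114 mm over their backs; the gripper's body (76 mm by 85 mm) begins 54 mm behind the grasp point. The pads swing forward as they close: fully open they stand 13 mm farther back than shut.
Start: joints at [-60.413, 14.616, 6.199, 0, -81.583, -16.306], TCP at [0.126, -0.535, 0.245] pointing down, gripper open.
Joint ranges: [-168.99, 168.99], [-69.2, 112.95], [-62.41, 85.93], [-164.36, 98.24], [-168.68, -3.75], [-174.98, 174.98]. Speed limits (degrees/s): [147.25, 147.25, 180, 180, 180, 180].

### API

Orientations are given as [roll, pitch, yaw] about the fixed x, y, z axes, in that order (R = Rz(yaw) Ry(pitch) Rx(roll)).
In Python, from plant import bot, viewer, ticket gives the robot as it stands. The module is installed in compiled form; this text tells all that it offers.
- The arm moves only by the shell command python3 -m pendant 'ROWS' [FORCE]. ROWS is JSON, a list of rows, each a list of 7 numbers: the turn, a rotation vector about the tool's x, y, z each as a share of 6 degrees, from -1 to 1, then the shift along the tool's x, y, z each as a share of 4 cm, from -1 to 1, then the gripper's target within -1 to 1 (shut at 1, half-way at 0, fully open at -1). In form: [[wx, wy, wz, x, y, z, gripper], ...]. A call has exactly 8 rows; each row shifts and turns the commanded pose from where the row before left it, along the tool's axes as they then stand; what a row does not reach is not made up. A row lasts 1/8 s, in which the tool goes at most 62.5 mm and 10.7 degrees, less where a joint would pass 70% of its speed; a pose out of reach is approached as far as the arm can. A call with a number of a shift or a turn outside -1 to 1 is refused whole. A call with a gripper value outside its range is refused whole. The fingers move at their own pace and stop on an object; FORCE is the grip in N (left out, the last holds). Time passes only in rows, so rows that do not move let the fingers close, or fill a call up. It gives the time, the measured TCP pose, the force and the opening at its end, in the units of the state.
- bot.get_obs(): the state, without advancing time (a new reading comes with each control period).
- viewer.read_camera(name): name is "side" or "top" or "wrist"; returns a dict with "pixels" (384x512x3 uint8, blue, green, red), "fx", "fy", "cx", "cy" (pixels), "cam_to_world" (4x4, takes a point from camera to world coordinates). Camera axes: x right, y down, z forward; pixel columns grow to the right and rows downward; lengths in m; the calibration is good to about 2 mm. A picture is of the moment at which its call begins. There is no depth.
- ticket.close_job(): hands the job in, once; it reports no verdict.
The state is a dict: "time": time; "joint_pos": joint angles; "joint_vel": joint speeds; "joint_efforts": joint torques, N m; "tool_pos": TCP position; "tool_rot": TCP orientation; "wrist_force": force on the tool from outside, world axes, zero at the start; "ft_torque": the same for the moment, N m; "opening": opening from 0.0 (shut) to 1.0 (fully open).
Only numpy, scipy, OpenCV 4.12 (cv2) and the standard library are available. Lean on these libraries where they do the work, as an engineer would, in place of code of your own. Each camera call takes 0.05 s, during which the arm holds its last target.

### The job

Get the toolbox ready to be wheeled off: lift the ring spanner up off the toolbox's pull handle and lay it down flat on the bare concrete step, clear of the toolbox, without dropping it. Then squeeze the release button in the handle's grip, pull the handle straight up past its first stop to its second stop, and finish while still holding it there, fully extended with the button squeezed in. Leave the other things on the step where they are.

Things in the scene. Friction and masses are not known exactly. Their poses are not given: they have to be found in the camera images.
- toolbox: Grey plastic toolbox, fixed, 208 (x) by 368 (y) by 120 mm high, flat lid. Origin: centre of its underside on the step, z up. Its front with the twist knob latch faces its own +x (away from the robot); two small wheels at its -y end. The pull handle stands upright out of the lid at x 0, y -120 mm.
- grip_mid (a point): Centre of the grip block, 36 mm above the lid when stowed; rises with the handle, never turns. Axes as the toolbox's. Pinch along x: one finger on the plain -x face (15 mm off), the other on the button in the +x face; width 36 mm with the button out, 30 mm in. A pinch along y does not press the button.
- button_face (a point): Middle of the outer face of the release button, a grey plastic key 20 (y) by 30 mm (z) that stands 6 mm out of the +x face of the grip, centred on the grip's height; it is pushed along the toolbox's -x.
- release_button (a joint): How far the button is pushed in, m: 0 out, 0.006 flush with the grip. Spring: about 2 N to start, 5 N fully in; springs back when let go.
- upper_tube (a joint): How far the slim upper tube with the grip is drawn out of the lower tube, m: 0 stowed, 0.060 at its end stop. Reached first when pulling up: this is the first stop. Takes about 3 N.
- lower_tube (a joint): How far the thicker lower tube is drawn out of the toolbox, m: 0 stowed, 0.060 at its end stop. Comes once the upper tube is at its stop; both at 0.060 is the second stop, grip 120 mm above stowed. The pull is 7 to 9 N on this part. Nothing locks the handle up: let go, it slides down.
- spanner: Steel ring spanner, about 0.25 kg, 254 mm long. Origin: ring centre, at the underside; x runs from the ring along the bar, z up. Ring: outer radius 44, inner 34, 9 mm thick. Bar: 20 mm wide, 14 mm thick (z 0 to 14), x 40 to 210 mm. Centre of mass near x 92 mm. Starts flat on the lid, the ring around the handle's foot; it must rise above the grip's top to come off.
- spanner_handle (a point): Point in the middle of the spanner's bar (width and thickness), 85 mm from the ring's centre; axes as the spanner's. Good place to grip, across the bar.
- crank_puller: Chrome crank puller lying on the step, about 105 by 85 by 23 mm; leave alone. Origin under its middle.
- tire_levers: Bundle of yellow plastic tire levers lying flat, 130 by 46 by 26 mm; leave alone. Origin under its middle.
- tumbler: Glass tumbler of screws, 72 mm wide, 90 mm high; leave alone and upright. Origin under its middle.
- handle_foot (a point): Foot of the pull handle on the lid, on the tubes' axis; fixed. Above it a black collar (radius 18, 10 mm high), then the black grip block, 30 (x) by 34 (y) by 48 mm high, from 12 to 60 mm above the lid when stowed. A latch holds the handle down until the button is in by more than 4 mm.

How it is judged:
By the outcome, as a careful person would: the job done as asked, in the order asked, and still so for the second after the job is handed in, while the arm keeps its last pose, push and grip.
It also fails if it takes over 54 s, if anything falls off the work surface, if the arm or the gripper's body presses on something with over 40 N, if the wrist force passes 120 N, or if a joint passes its speed limit or range.

## Working session

There is one attempt and no reset: what is moved stays moved. The work goes in short steps, Python scripts to look and compute and a shell command to move; the robot and the scene stay as the last step left them, time stands still between calls to the robot, and variables do not carry over. Pictures are saved under pics/ and viewed, and the job is handed in when it is done.

```bash
mkdir -p pics; ls
python3 - <<'E'
from plant import bot, viewer
import cv2
o=bot.get_obs();print(o)
for n in ("side","top","wrist"):
    c=viewer.read_camera(n);cv2.imwrite(f"pics/{n}0.png",c["pixels"]);print(n,c["fx"],c["fy"],c["cx"],c["cy"],c["cam_to_world"])
E
```

```text
pics
{'time': 0.0, 'joint_pos': array([-6.04116234e+01,  1.46534620e+01,  6.13045915e+00, -2.87902679e-02,
       -8.15833582e+01, -1.63084737e+01]), 'joint_vel': array([-0.02057555, -0.00224271, -0.0436544 , -0.05624531, -0.05561185,
       -0.03590579]), 'joint_efforts': array([-3.08191488e-05, -3.86629629e+01,  2.37935847e+01,  5.36522180e+00,
       -6.21138446e-03, -9.32161612e-06]), 'tool_pos': array([ 0.126316  , -0.53481004,  0.24438624]), 'tool_rot': array([ 1.79889922e+02, -2.54067572e-03, -1.66724335e+02]), 'wrist_force': array([0.87115907, 0.12238045, 0.37913074]), 'ft_torque': array([ 0.00277669,  0.00507678, -0.04095724]), 'opening': 0.9987259351127766}
side 423.78723571097396 423.78723571097396 263.63147036218214 188.41936143255745 [[-0.9816211  -0.12898542  0.14065125  0.2990892 ]
 [-0.18934102  0.56604607 -0.80233523  1.33497227]
 [ 0.02387446 -0.81422025 -0.580065    1.08523673]
 [ 0.          0.          0.          1.        ]]
top 408.6756242952499 408.6756242952499 250.12134373120531 192.9577270261583 [[ 0.00583044 -0.99406976  0.10858781  0.37001955]
 [-0.99994922 -0.00490313  0.00880473 -0.04241811]
 [-0.0082201  -0.10863363 -0.99404787  1.66078335]
 [ 0.          0.          0.          1.        ]]
wrist 322.0169852171727 322.0169852171727 255.3214633164578 196.4239407367461 [[-0.23044026  0.93017607  0.28577921  0.05295993]
 [ 0.97308542  0.21984541  0.06908522 -0.55246351]
 [ 0.00143417  0.2940076  -0.95580201  0.37246426]
 [ 0.          0.          0.          1.        ]]
```

View pics/top0.png

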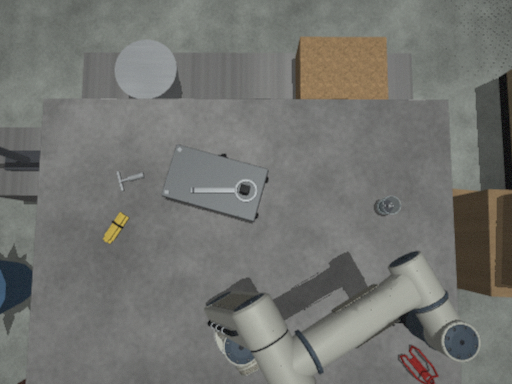

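View pics/side0.png

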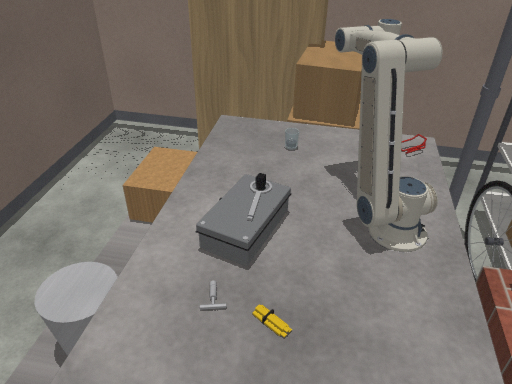

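View pics/wrist0.png

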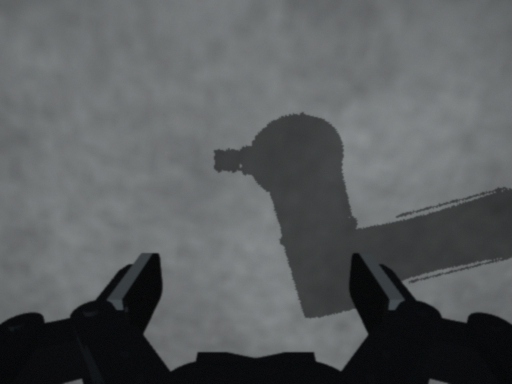

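Run:
```python
import cv2
a=cv2.imread("pics/top0.png")[135:230,95:290];cv2.imwrite("pics/t1.png",cv2.resize(a,None,fx=4,fy=4,interpolation=cv2.INTER_CUBIC))
a=cv2.imread("pics/side0.png")[165:270,190:300];cv2.imwrite("pics/s1.png",cv2.resize(a,None,fx=5,fy=5,interpolation=cv2.INTER_CUBIC))
```

```text
(no output)
```

View pics/t1.png

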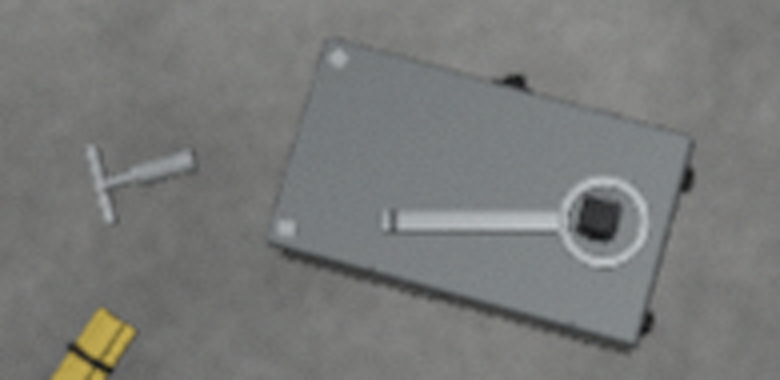

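View pics/s1.png

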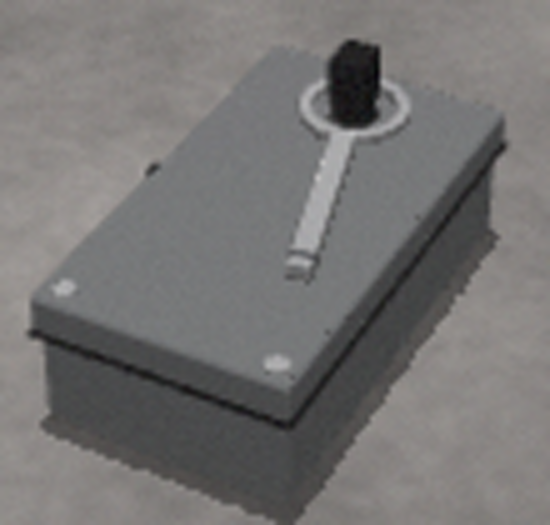

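```bash
cat > h.py <<'E'
import numpy as np
from plant import bot, viewer
def ray(c,u,v):
    M=np.array(c["cam_to_world"]);d=M[:3,:3]@np.array([(u-c["cx"])/c["fx"],(v-c["cy"])/c["fy"],1]);return M[:3,3],d
def onz(c,u,v,z):
    p,d=ray(c,u,v);return p+d*(z-p[2])/d[2]
def proj(c,P):
    M=np.linalg.inv(np.array(c["cam_to_world"]));q=M[:3,:3]@np.array(P)+M[:3,3];return np.array([c["fx"]*q[0]/q[2]+c["cx"],c["fy"]*q[1]/q[2]+c["cy"]])
E
python3 - <<'E'
from h import *
c=viewer.read_camera("top");s=viewer.read_camera("side")
T=lambda u,v,z:onz(c,95+(u+.5)/4-.5,135+(v+.5)/4-.5,z)
S=lambda u,v,z:onz(s,190+(u+.5)/5-.5,165+(v+.5)/5-.5,z)
for n,u,v,z in [("A",331,37,.12),("B",693,137,.12),("C",634,346,.12),("D",270,242,.12),("ring",603,222,.129),("end",383,220,.134),("grip",600,218,.18),("puller",135,180,0.02)]: print(n,T(u,v,z))
for n,u,v,z in [("A",32,297,.12),("D",290,390,.12),("B",275,43,.12),("C",505,112,.12),("ring",355,107,.129),("end",300,262,.134),("griptop",357,46,.18)]: print(n,S(u,v,z))
cs=np.array([T(331,37,.12),T(693,137,.12),T(634,346,.12),T(270,242,.12)])
ss=np.array([S(32,297,.12),S(275,43,.12),S(505,112,.12),S(290,390,.12)])
for q in (cs,ss):
  m=q.mean(0);yv=(q[0]+q[3]-q[1]-q[2])/2;xv=(q[0]+q[1]-q[2]-q[3])/2
  print(m,np.linalg.norm(yv),np.linalg.norm(xv),np.degrees(np.arctan2(-yv[0],yv[1])),np.degrees(np.arctan2(xv[1],xv[0])))
  yv/=np.linalg.norm(yv);print("foot",m-.12*yv)
E
```

```text
A [0.72698886 0.25234025 0.12      ]
B [ 0.63111026 -0.09598051  0.12      ]
C [ 0.43173129 -0.04069913  0.12      ]
D [0.52840478 0.30533886 0.12      ]
ring [ 0.54801386 -0.01087543  0.129     ]
end [0.5483187 0.1962011 0.134    ]
grip [ 0.54574792 -0.00916234  0.18      ]
puller [0.60131339 0.46714988 0.02      ]
A [0.72304333 0.26265354 0.12      ]
D [0.52634834 0.31656201 0.12      ]
B [ 0.63028043 -0.08895051  0.12      ]
C [ 0.43087188 -0.0333466   0.12      ]
ring [ 0.54564521 -0.0010842   0.129     ]
end [0.54514501 0.20101301 0.134     ]
griptop [ 0.54698283 -0.01058404  0.18      ]
[0.5795588  0.10524987 0.12      ] 0.3602812702271528 0.20621538647197443 -15.499185072326929 -15.22089065243448
foot [ 0.54749184 -0.01038624  0.12      ]
[0.57763599 0.11422961 0.12      ] 0.3631645860612911 0.20548173020952587 -15.020543174031111 -15.454746285491181
foot [ 0.54653615 -0.00167035  0.12      ]
```

```bash
cat >> h.py <<'E'
from scipy.spatial.transform import Rotation as Ro
def plan(pos,yaw,n,start=None):
    o=bot.get_obs();p0=o["tool_pos"];R0=Ro.from_euler("xyz",o["tool_rot"],degrees=True)
    if start is not None: p0,R0=np.array(start[0]),Ro.from_euler("xyz",[180,0,start[1]],degrees=True)
    R1=Ro.from_euler("xyz",[180,0,yaw],degrees=True)
    w=(R0.inv()*R1).as_rotvec();t=R0.inv().apply(np.array(pos)-p0)
    r=Ro.from_rotvec(w/n).as_matrix();S=sum(np.linalg.matrix_power(r,k) for k in range(n))
    p=np.linalg.solve(S,t)
    print("row x%d:"%n,np.round(np.degrees(w)/n/6,3),np.round(p/.04,3))
def st():
    o=bot.get_obs();print(round(o["time"],2),o["tool_pos"].round(4),o["tool_rot"].round(2),o["wrist_force"].round(2),round(o["opening"],3))
E
python3 -c "
from h import *
plan([.547,.077,.30],-90,24);plan([.547,.077,.30],-90,20)"
```

```text
row x24: [ 0.     0.    -0.533] [-0.831  0.079 -0.057]
row x20: [ 0.     0.    -0.639] [-0.996  0.101 -0.069]
```

```bash
python3 -m pendant '[[0,0,-0.53,-0.83,0.08,-0.06,-1],[0,0,-0.53,-0.83,0.08,-0.06,-1],[0,0,-0.53,-0.83,0.08,-0.06,-1],[0,0,-0.53,-0.83,0.08,-0.06,-1],[0,0,-0.53,-0.83,0.08,-0.06,-1],[0,0,-0.53,-0.83,0.08,-0.06,-1],[0,0,-0.53,-0.83,0.08,-0.06,-1],[0,0,-0.53,-0.83,0.08,-0.06,-1]]'; python3 -c "
from h import *
plan([.547,.077,.30],-90,16)"
```

```text
time: 1.25
tool_pos: [0.3566, -0.4025, 0.2644]
tool_rot: [180.0, 0.0, -141.2]
wrist_force: [0.5, 0.1, -0.4]
opening: 0.997
row x16: [ 0.     0.    -0.533] [-0.83   0.08  -0.056]
```

```bash
for i in 1 2; do python3 -m pendant '[[0,0,-0.53,-0.83,0.08,-0.06,-1],[0,0,-0.53,-0.83,0.08,-0.06,-1],[0,0,-0.53,-0.83,0.08,-0.06,-1],[0,0,-0.53,-0.83,0.08,-0.06,-1],[0,0,-0.53,-0.83,0.08,-0.06,-1],[0,0,-0.53,-0.83,0.08,-0.06,-1],[0,0,-0.53,-0.83,0.08,-0.06,-1],[0,0,-0.53,-0.83,0.08,-0.06,-1]]'; done
python3 - <<'E'
from h import *
import cv2
c=viewer.read_camera("wrist");cv2.imwrite("pics/w1.png",c["pixels"]);np.save("w1.npy",c,allow_pickle=True)
st()
E
```

```text
time: 2.25
tool_pos: [0.5066, -0.1844, 0.2835]
tool_rot: [180.0, -0.0, -115.7]
wrist_force: [0.5, -0.0, -0.1]
opening: 1.005
time: 3.25
tool_pos: [0.5485, 0.0769, 0.3027]
tool_rot: [180.0, -0.0, -90.3]
wrist_force: [0.5, 0.3, -0.1]
opening: 0.996
3.3 [0.5485 0.08   0.3027] [ 1.7999e+02  8.0000e-02 -9.0040e+01] [ 0.85  2.54 -0.73] 0.997
```

View pics/w1.png

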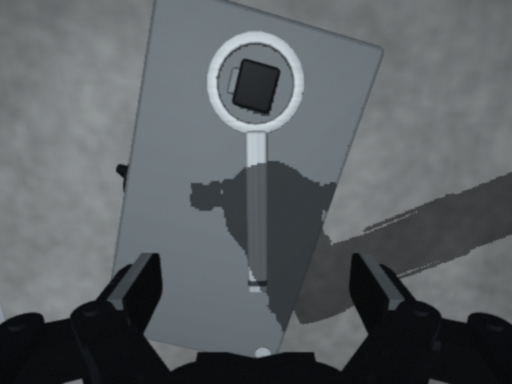

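Run:
```python
from h import *
import cv2
c=np.load("w1.npy",allow_pickle=True).item();im=c["pixels"];g=im.mean(2)
# ring: bright blob
m=((g>150)).astype(np.uint8);n,l,s,ce=cv2.connectedComponentsWithStats(m)
i=max((k for k in range(1,n)),key=lambda k:s[k,4]);ys,xs=np.where((l==i));print(s[i])
ct,_=cv2.findContours((l==i).astype(np.uint8),cv2.RETR_EXTERNAL,cv2.CHAIN_APPROX_NONE)
k=ct[0][:,0,:];k=k[k[:,1]<115];e=cv2.fitEllipse(k);print("ring ell",e,onz(c,*e[0],.129))
for r in (145,155,165,230,250): 
  row=g[r,235:285];print(r,[int(x) for x in row[::2]])
d=(g<45).astype(np.uint8);d[130:]=0
n,l,s,ce=cv2.connectedComponentsWithStats(d);i=1+np.argmax(s[1:,4]);print("grip",s[i],ce[i])
ct,_=cv2.findContours((l==i).astype(np.uint8),cv2.RETR_EXTERNAL,cv2.CHAIN_APPROX_NONE);
bp=cv2.boxPoints(cv2.minAreaRect(ct[0]));print(bp);print([onz(c,*p,.18).round(4) for p in bp])
# right lid edge (x- side) and left
for (u,v,z) in [(382,50,.12),(330,212,.12),(154,5,.12),(114,275,.12),(257,140,.134),(257,283,.134)]: print(u,v,onz(c,u,v,z).round(4))
cv2.imwrite("pics/w1c.png",cv2.resize(im[0:140,120:400],None,fx=2.8,fy=2.8,interpolation=cv2.INTER_CUBIC))
```

```text
[ 207   31   97  102 2756]
ring ell ((254.9106903076172, 81.96647644042969), (96.08401489257812, 101.60863494873047), 179.99742126464844) [ 0.54801563 -0.01143688  0.129     ]
145 [121, 122, 121, 120, 120, 119, 172, 197, 195, 196, 197, 189, 189, 191, 184, 146, 93, 120, 120, 118, 119, 120, 119, 119, 120]
155 [121, 120, 121, 121, 119, 119, 167, 196, 195, 194, 195, 190, 187, 190, 184, 145, 95, 118, 120, 120, 119, 119, 119, 120, 118]
165 [120, 120, 119, 121, 119, 121, 160, 190, 137, 120, 121, 95, 90, 89, 89, 82, 63, 58, 59, 59, 58, 59, 58, 59, 59]
230 [59, 58, 58, 58, 58, 59, 71, 88, 90, 88, 91, 89, 87, 87, 87, 81, 62, 57, 58, 58, 58, 59, 58, 58, 57]
250 [116, 116, 116, 117, 106, 68, 67, 86, 89, 87, 90, 90, 86, 87, 88, 82, 62, 57, 57, 58, 58, 58, 58, 57, 58]
grip [ 233   59   47   55 1562] [256.40396927  88.44494238]
[[230.52945  104.88237 ]
 [242.23534   58.058834]
 [280.35297   67.58824 ]
 [268.6471   114.41177 ]]
[array([0.5663, 0.0069, 0.18  ]), array([ 0.557 , -0.0254,  0.18  ]), array([ 0.5294, -0.0189,  0.18  ]), array([0.5376, 0.014 , 0.18  ])]
382 50 [ 0.4354 -0.038   0.12  ]
330 212 [0.4717 0.1141 0.12  ]
154 5 [ 0.6339 -0.0742  0.12  ]
114 275 [0.7027 0.1861 0.12  ]
257 140 [0.5463 0.0388 0.134 ]
257 283 [0.5468 0.1879 0.134 ]
```

View pics/w1c.png

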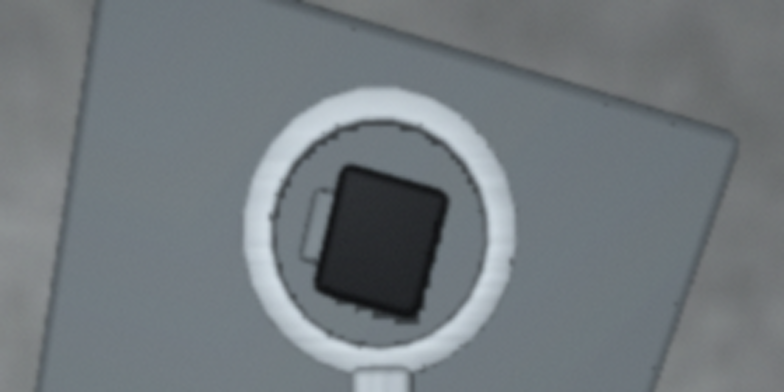

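```bash
python3 -m pendant '[[0,0,0,0.16,0.04,0.6,0.1],[0,0,0,0,0,0.6,0.1],[0,0,0,0,0,0.6,0.1],[0,0,0,0,0,0.6,0.1],[0,0,0,0,0,0.6,0.1],[0,0,0,0,0,0.5,0.1],[0,0,0,0,0,0,0.1],[0,0,0,0,0,0,0.1]]' 60;python3 - <<'E'
from h import *
import cv2
c=viewer.read_camera("wrist");cv2.imwrite("pics/w2.png",c["pixels"])
st()
E
```

```text
time: 4.3
tool_pos: [0.5475, 0.0693, 0.1639]
tool_rot: [-179.9, 0.0, -90.4]
wrist_force: [0.1, 0.6, 0.5]
opening: 0.45
4.35 [0.5476 0.0694 0.1641] [-1.7989e+02  2.0000e-02 -9.0390e+01] [-0.74  0.38 -0.32] 0.448
```

View pics/w2.png

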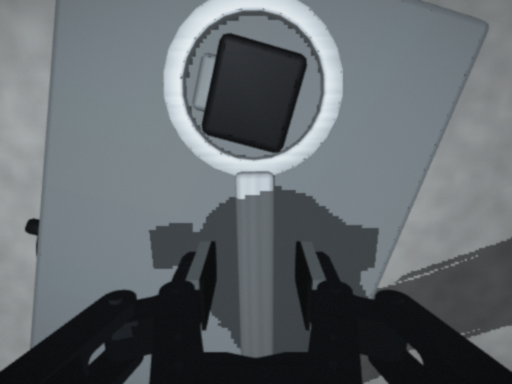

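The bar lies centred between the fingers (fingers at columns ~210 and ~300, bar at 237–273). Next I lower and close.

```bash
python3 -m pendant '[[0,0,0,-0.1,0,0.3,0.1],[0,0,0,0,0,0.3,0.1],[0,0,0,0,0,0.07,0.1],[0,0,0,0,0,0,0.1],[0,0,0,0,0,0,1],[0,0,0,0,0,0,1],[0,0,0,0,0,0,1],[0,0,0,0,0,0,1]]' 60
```

```text
time: 5.35
tool_pos: [0.5473, 0.0734, 0.1367]
tool_rot: [-179.9, 0.0, -90.4]
wrist_force: [-0.9, 0.0, 4.8]
opening: 0.213
```

```bash
python3 -m pendant '[[0,0,0,0,0,-0.1,1],[0,0,0,0,0,-0.2,1],[0,0,0,0,0,-0.4,1],[0,0,0,0,0,-0.4,1],[0,0,0,0,0,-0.5,1],[0,0,0,0,0,-0.5,1],[0,0,0,0,0,-0.5,1],[0,0,0,0,0,-0.3,1]]' 60;python3 - <<'E'
from h import *
import cv2
c=viewer.read_camera("wrist");cv2.imwrite("pics/w3.png",c["pixels"])
c=viewer.read_camera("side");cv2.imwrite("pics/s3.png",cv2.resize(c["pixels"][130:280,150:350],None,fx=3,fy=3))
st()
E
```

```text
time: 6.35
tool_pos: [0.5471, 0.0734, 0.2531]
tool_rot: [-180.0, 0.0, -90.4]
wrist_force: [-0.5, 0.2, -2.9]
opening: 0.213
6.45 [0.5475 0.0735 0.2533] [-1.7988e+02  4.0000e-02 -9.0400e+01] [ 0.25  0.24 -2.33] 0.213
```

View pics/w3.png

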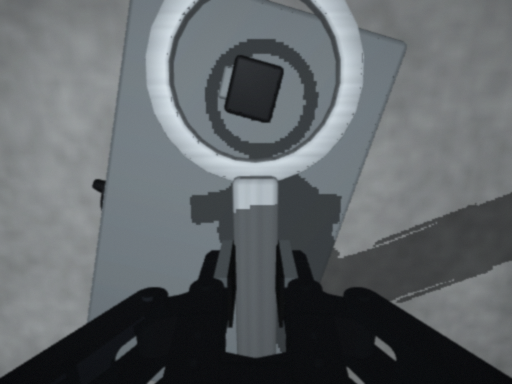

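View pics/s3.png

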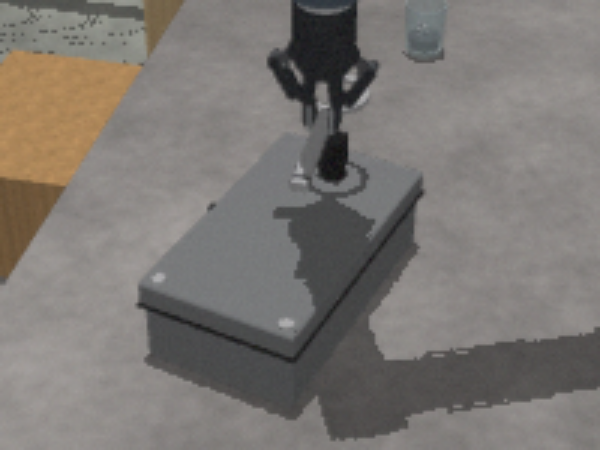

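Run:
```python
from h import *
s=viewer.read_camera("side");w=viewer.read_camera("wrist")
for z in (.12,.236): print(z,"tail",(proj(s,[.5475,.1985+.0,z])-[150,130])*3,"ring far/near",(proj(s,[.5475,-.0114,z])-[150,130])*3)
for dz in (0,-.005,-.01,.005):
  print(dz,[proj(w,[.5475+a,-.0115+b,.245+dz]).round(1) for a,b in((.044,0),(-.044,0),(0,.044),(0,-.044))])
```

```text
0.12 tail [297.26126832 268.56641583] ring far/near [331.81218215 169.00798538]
0.236 tail [297.66768519 189.50406134] ring far/near [333.62201369  94.06050107]
0 [array([139. ,  71.6]), array([363.6,  70.1]), array([252.2, 179.9]), array([249.9, -63. ])]
-0.005 [array([143.3,  72.6]), array([359.6,  71.1]), array([252.3, 177.2]), array([250.1, -56.5])]
-0.01 [array([147.2,  73.5]), array([356. ,  72.1]), array([252.4, 174.6]), array([250.4, -50.5])]
0.005 [array([134.4,  70.6]), array([367.8,  69. ]), array([252. , 182.8]), array([249.6, -70.1])]
```

```bash
python3 -c "
from h import *
plan([.40,-.28,.255],-90,14)"
```

```text
row x14: [ 0.001  0.    -0.005] [ 0.632  0.259 -0.006]
```

```bash
python3 -m pendant '[[0,0,0,0.2,0.1,0,1],[0,0,0,0.5,0.2,0,1],[0,0,0,0.64,0.26,0,1],[0,0,0,0.64,0.26,0,1],[0,0,0,0.64,0.26,0,1],[0,0,0,0.64,0.26,0,1],[0,0,0,0.64,0.26,0,1],[0,0,0,0.64,0.26,0,1]]' && python3 -m pendant '[[0,0,0,0.64,0.26,0,1],[0,0,0,0.64,0.26,0,1],[0,0,0,0.64,0.26,0,1],[0,0,0,0.64,0.26,0,1],[0,0,0,0.64,0.26,0,1],[0,0,0,0.64,0.26,0,1],[0,0,0,0.4,0.2,0,1],[0,0,0,0.1,0.1,0,1]]'
python3 - <<'E'
from h import *
import cv2
c=viewer.read_camera("top");cv2.imwrite("pics/t4.png",c["pixels"])
c=viewer.read_camera("side");cv2.imwrite("pics/s4.png",c["pixels"])
st();plan([.40,-.28,.255],-90,1)
E
```

```text
time: 7.55
tool_pos: [0.4698, -0.1095, 0.252]
tool_rot: [180.0, -0.0, -90.4]
wrist_force: [0.0, -0.2, -2.1]
opening: 0.209
time: 8.55
tool_pos: [0.3941, -0.282, 0.2519]
tool_rot: [180.0, 0.0, -90.5]
wrist_force: [-0.7, -0.3, -3.3]
opening: 0.217
8.65 [ 0.3947 -0.2812  0.2521] [179.99   0.   -90.47] [-0.99  0.45 -2.31] 0.214
row x1: [ 0.001  0.    -0.079] [-0.032 -0.133 -0.073]
```

View pics/t4.png

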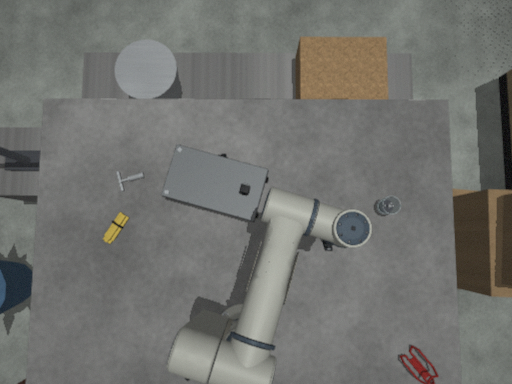

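View pics/s4.png

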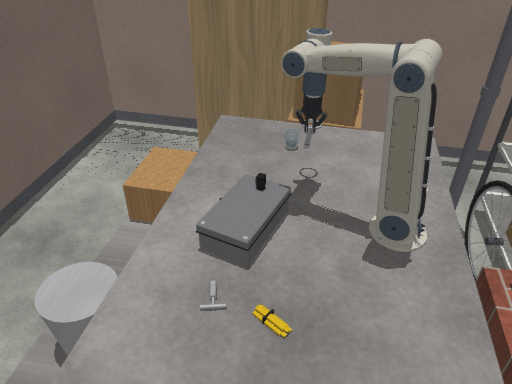

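```bash
python3 -m pendant '[[0,0,0,0,0,0.5,1],[0,0,0,0,0,0.8,1],[0,0,0,0,0,0.9,1],[0,0,0,0,0,0.9,1],[0,0,0,0,0,0.9,1],[0,0,0,0,0,0.8,1],[0,0,0,0,0,0.5,1],[0,0,0,0,0,0.2,1]]' && python3 -m pendant '[[0,0,0,0,0,0.1,1],[0,0,0,0,0,0.1,1],[0,0,0,0,0,0.05,1],[0,0,0,0,0,0,1],[0,0,0,0,0,0,1],[0,0,0,0,0,0,1],[0,0,0,0,0,0,1],[0,0,0,0,0,0,1]]'
python3 - <<'E'
from h import *
import cv2
c=viewer.read_camera("wrist");cv2.imwrite("pics/w5.png",c["pixels"])
c=viewer.read_camera("side");cv2.imwrite("pics/s5.png",cv2.resize(c["pixels"][90:190,260:400],None,fx=4,fy=4))
st()
E
```

```text
time: 9.65
tool_pos: [0.3952, -0.2802, 0.0311]
tool_rot: [179.9, 0.0, -90.4]
wrist_force: [-0.7, -0.2, -1.8]
opening: 0.213
time: 10.65
tool_pos: [0.3957, -0.2808, 0.0221]
tool_rot: [-180.0, -0.0, -90.4]
wrist_force: [-0.4, 0.3, -2.1]
opening: 0.215
10.75 [ 0.3957 -0.2808  0.0221] [180.   -0.  -90.4] [ 0.28  0.05 -2.26] 0.214
```

View pics/w5.png

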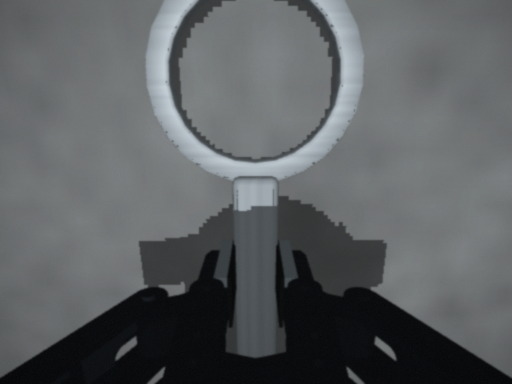

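View pics/s5.png

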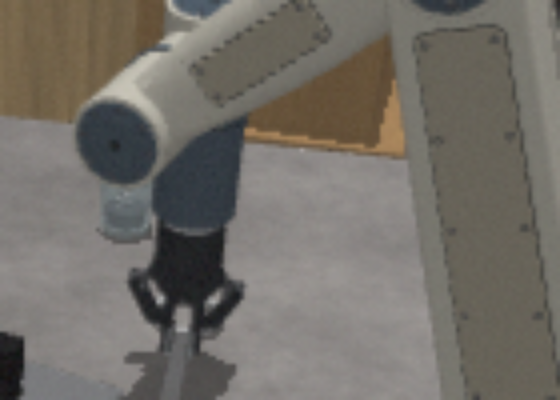

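```bash
python3 -m pendant '[[0,0,0,0,0,0.02,1],[0,0,0,0,0,0.02,1],[0,0,0,0,0,0.02,1],[0,0,0,0,0,0.02,1],[0,0,0,0,0,0.02,1],[0,0,0,0,0,0.02,1],[0,0,0,0,0,0,1],[0,0,0,0,0,0,1]]'
```

```text
time: 11.75
tool_pos: [0.3957, -0.2808, 0.0173]
tool_rot: [-180.0, -0.0, -90.4]
wrist_force: [0.0, -1.1, -3.0]
opening: 0.215
```

```bash
python3 -m pendant '[[0,0,0,0,0,0.02,1],[0,0,0,0,0,0.02,1],[0,0,0,0,0,0,1],[0,0,0,0,0,0,1],[0,0,0,0,0,0,1],[0,0,0,0,0,0,1],[0,0,0,0,0,0,1],[0,0,0,0,0,0,1]]'
```

```text
time: 12.75
tool_pos: [0.3958, -0.2808, 0.0167]
tool_rot: [-180.0, -0.0, -90.4]
wrist_force: [-1.9, 2.4, 7.8]
opening: 0.214
```

```bash
python3 -m pendant '[[0,0,0,0,0,0,0.55],[0,0,0,0,0,0,0.5],[0,0,0,0,0,0,0.3],[0,0,0,0,0,0,0.1],[0,0,0,0,0,0,0.1],[0,0,0,0,0,-0.2,0.1],[0,0,0,0,0,-0.6,0.1],[0,0,0,0,0,-0.8,0.1]]'
python3 - <<'E'
from h import *
import cv2
c=viewer.read_camera("wrist");cv2.imwrite("pics/w6.png",c["pixels"])
st();plan([.5,-.10,.33],-104.5,10)
E
```

```text
time: 13.75
tool_pos: [0.3952, -0.2807, 0.0804]
tool_rot: [179.9, 0.0, -90.4]
wrist_force: [0.4, 0.4, -0.1]
opening: 0.455
13.8 [ 0.3979 -0.2822  0.0852] [-179.67   -0.21  -90.33] [ 1.43 -1.14  4.37] 0.448
row x10: [-0.006 -0.003  0.236] [-0.482 -0.203 -0.612]
```

View pics/w6.png

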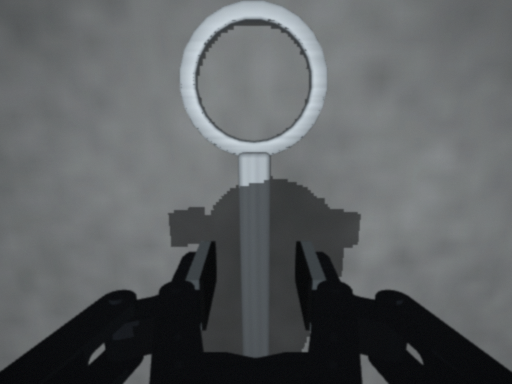

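Run:
```python
from h import *
plan([.547,-.010,.28],-104.5,12)
```

```text
row x12: [-0.005 -0.002  0.197] [-0.601 -0.243 -0.406]
```

```bash
python3 -m pendant '[[0,0,0,0,0,-0.5,-0.5],[0,0,0.2,-0.6,-0.24,-0.6,-0.5],[0,0,0.2,-0.6,-0.24,-0.6,-0.5],[0,0,0.2,-0.6,-0.24,-0.6,-0.5],[0,0,0.2,-0.6,-0.24,-0.6,-0.5],[0,0,0.2,-0.6,-0.24,-0.6,-0.5],[0,0,0.2,-0.6,-0.24,-0.6,-0.5],[0,0,0.2,-0.6,-0.24,-0.6,-0.5]]'
python3 - <<'E'
from h import *
plan([.547,-.010,.28],-104.5,5)
E
```

```text
time: 14.8
tool_pos: [0.4745, -0.1173, 0.2691]
tool_rot: [-180.0, 0.0, -98.8]
wrist_force: [-0.2, 0.2, 0.1]
opening: 0.751
row x5: [-0.002  0.     0.189] [-0.596 -0.253 -0.055]
```

```bash
python3 -m pendant '[[0,0,0.19,-0.6,-0.25,-0.06,-0.5],[0,0,0.19,-0.6,-0.25,-0.06,-0.5],[0,0,0.19,-0.6,-0.25,-0.06,-0.5],[0,0,0.19,-0.6,-0.25,-0.06,-0.5],[0,0,0.1,-0.4,-0.15,-0.06,-0.5],[0,0,0,0,0,0,-0.5],[0,0,0,0,0,0,-0.5],[0,0,0,0,0,0,-0.5]]'
python3 - <<'E'
from h import *
import cv2
c=viewer.read_camera("wrist");cv2.imwrite("pics/w7.png",c["pixels"]);np.save("w7.npy",c,allow_pickle=True)
st()
c=viewer.read_camera("top");cv2.imwrite("pics/t7.png",c["pixels"])
E
```

```text
time: 15.8
tool_pos: [0.5404, -0.0174, 0.2799]
tool_rot: [-180.0, 0.0, -104.0]
wrist_force: [-0.4, 0.0, 0.6]
opening: 0.747
15.85 [ 0.5404 -0.0173  0.2799] [-179.99    0.   -103.99] [-0.33 -0.27 -0.57] 0.75
```

View pics/w7.png

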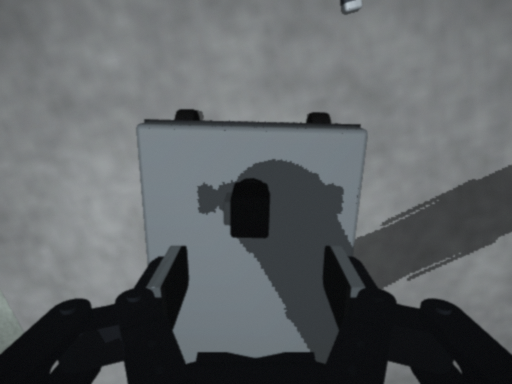

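View pics/t7.png

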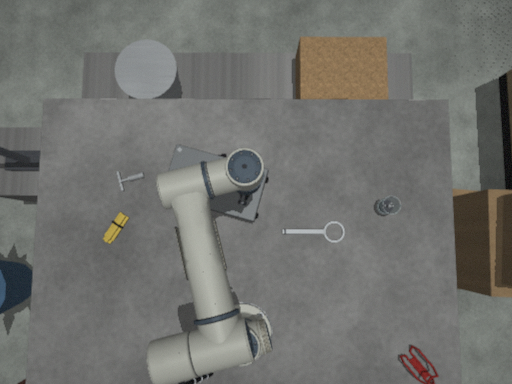

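Run:
```python
from h import *
import cv2
c=np.load("w7.npy",allow_pickle=True).item();im=c["pixels"];g=im.mean(2)
cv2.imwrite("pics/w7c.png",cv2.convertScaleAbs(cv2.resize(im[105:250,120:380],None,fx=3,fy=3,interpolation=cv2.INTER_CUBIC),alpha=1.5))
for r in (195,205,215,225,232): 
  x=np.where(g[r,215:290]<38)[0]+215;print(r,x.min(),x.max(), onz(c,x.min()-.5,r,.18).round(4),onz(c,x.max()+.5,r,.18).round(4))
for p in [(138,124),(366,128)]: print(onz(c,*p,.12))
print(c["cam_to_world"])
```

```text
195 231 269 [ 0.5563 -0.0278  0.18  ] [ 0.5283 -0.0209  0.18  ]
205 230 269 [ 0.5591 -0.0205  0.18  ] [ 0.5301 -0.0133  0.18  ]
215 230 269 [ 0.5612 -0.0128  0.18  ] [ 0.5319 -0.0056  0.18  ]
225 231 268 [ 0.5626 -0.0048  0.18  ] [0.5345 0.0021 0.18  ]
232 231 268 [0.5641 0.0007 0.18  ] [0.5358 0.0077 0.18  ]
[ 0.62695284 -0.09355138  0.12      ]
[ 0.43389442 -0.04209056  0.12      ]
[[-0.97051558  0.23000517  0.07209108  0.5215713 ]
 [ 0.24103339  0.9279974   0.28411921 -0.09005403]
 [-0.00155144  0.29311848 -0.95607487  0.40784504]
 [ 0.          0.          0.          1.        ]]
```

View pics/w7c.png

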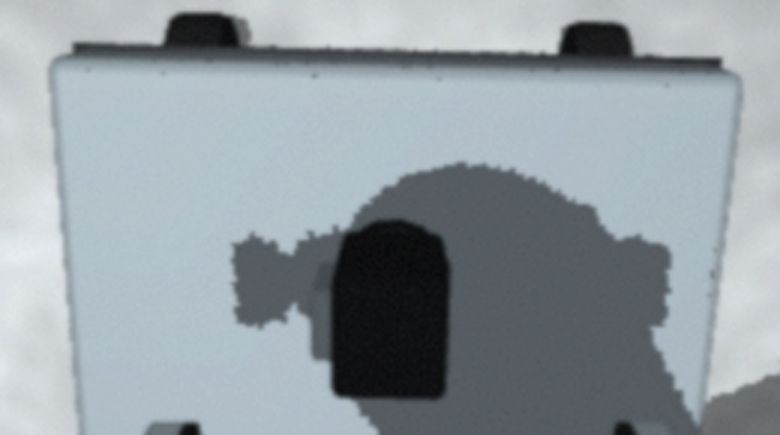

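Run:
```python
from h import *
plan([.547,-.0085,.190],-104.9,4)
```

```text
row x4: [-0.     0.     0.038] [-0.063 -0.026  0.561]
```

```bash
python3 -m pendant '[[0,0,0.15,-0.25,-0.1,0.3,-0.5],[0,0,0,0,0,0.6,-0.5],[0,0,0,0,0,0.6,-0.5],[0,0,0,0,0,0.6,-0.5],[0,0,0,0,0,0.15,-0.5],[0,0,0,0,0,0,-0.5],[0,0,0,0,0,0,-0.5],[0,0,0,0,0,0,-0.5]]'
python3 - <<'E'
from h import *
import cv2
c=viewer.read_camera("wrist");cv2.imwrite("pics/w8.png",c["pixels"]);np.save("w8.npy",c,allow_pickle=True)
st();plan([.547,-.0085,.152],-104.9,1)
E
```

```text
time: 16.9
tool_pos: [0.5475, -0.008, 0.1905]
tool_rot: [-179.9, 0.0, -104.9]
wrist_force: [0.0, 0.5, 0.1]
opening: 0.748
16.95 [ 0.5474 -0.008   0.1904] [-1.7993e+02  4.0000e-02 -1.0486e+02] [0.   0.01 0.05] 0.752
row x1: [-0.011  0.006  0.006] [0.016 0.007 0.959]
```

View pics/w8.png

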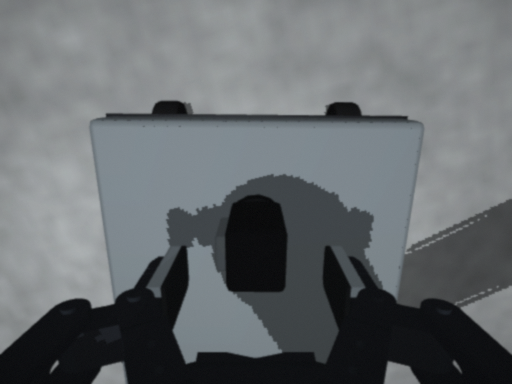

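```bash
python3 -m pendant '[[0,0,0,0,0,0.3,-0.5],[0,0,0,0,0,0.3,-0.5],[0,0,0,0,0,0.25,-0.5],[0,0,0,0,0,0.1,-0.5],[0,0,0,0,0,0,0.1],[0,0,0,0,0,0,0.1],[0,0,0,0,0,0,0.1],[0,0,0,0,0,0,0.1]]' 50
python3 - <<'E'
from h import *
import cv2
c=viewer.read_camera("wrist");cv2.imwrite("pics/w9.png",c["pixels"])
st()
E
```

```text
time: 17.95
tool_pos: [0.5477, -0.0081, 0.1523]
tool_rot: [-179.9, 0.0, -104.9]
wrist_force: [3.6, -1.1, 0.5]
opening: 0.453
18.0 [ 0.5476 -0.0081  0.1522] [-1.7991e+02  2.0000e-02 -1.0486e+02] [ 2.52 -1.85 -0.26] 0.455
```

View pics/w9.png

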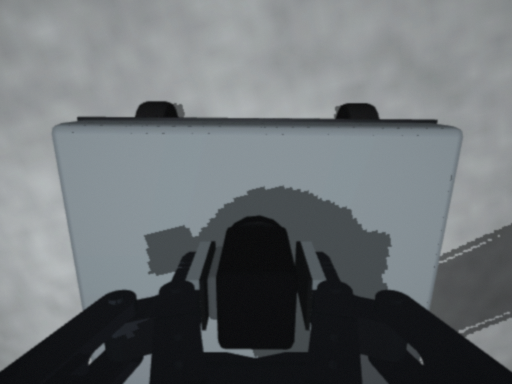

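```bash
python3 -m pendant '[[0,0,0,0,-0.03,0,0.15],[0,0,0,0,0,0,0.2],[0,0,0,0,0,0,0.25],[0,0,0,0,0,0,0.3],[0,0,0,0,0,0,1],[0,0,0,0,0,0,1],[0,0,0,0,0,0,1],[0,0,0,0,0,0,1]]' 60
```

```text
time: 19.0
tool_pos: [0.5475, -0.0081, 0.1523]
tool_rot: [179.9, 0.0, -104.9]
wrist_force: [-1.1, 1.5, 8.3]
opening: 0.345
```

```bash
python3 -m pendant '[[0,0,0,0,0,-0.1,1],[0,0,0,0,0,-0.2,1],[0,0,0,0,0,-0.2,1],[0,0,0,0,0,-0.2,1],[0,0,0,0,0,-0.2,1],[0,0,0,0,0,-0.2,1],[0,0,0,0,0,-0.1,1],[0,0,0,0,0,0,1]]'
python3 - <<'E'
from h import *
import cv2
c=viewer.read_camera("side");cv2.imwrite("pics/s10.png",cv2.resize(c["pixels"][100:250,190:340],None,fx=4,fy=4))
st()
E
```

```text
time: 20.0
tool_pos: [0.5476, -0.0082, 0.1998]
tool_rot: [179.9, 0.0, -104.9]
wrist_force: [-3.8, 3.4, -1.3]
opening: 0.345
20.05 [ 0.5475 -0.0082  0.1996] [ 179.92    0.   -104.86] [-4.07  2.49 -1.42] 0.345
```

View pics/s10.png

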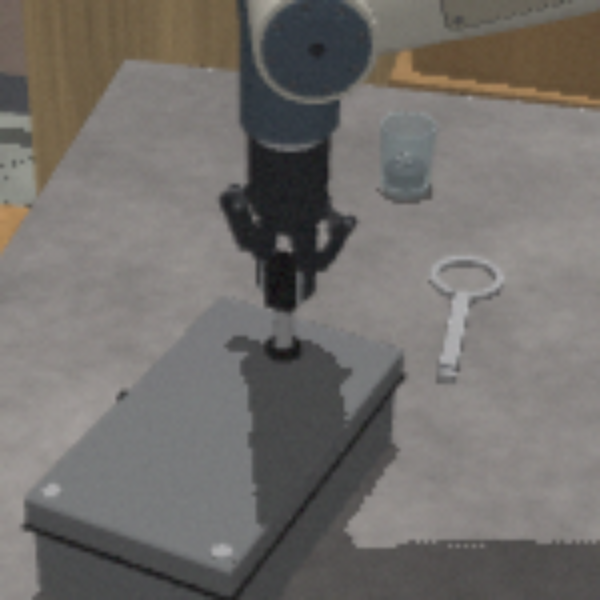

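```bash
python3 -m pendant '[[0,0,0,0,0,-0.2,1],[0,0,0,0,0,-0.2,1],[0,0,0,0,0,-0.25,1],[0,0,0,0,0,-0.25,1],[0,0,0,0,0,-0.25,1],[0,0,0,0,0,-0.25,1],[0,0,0,0,0,-0.2,1],[0,0,0,0,0,0,1]]' && python3 -m pendant '[[0,0,0,0,0,-0.05,1],[0,0,0,0,0,-0.05,1],[0,0,0,0,0,-0.05,1],[0,0,0,0,0,-0.03,1],[0,0,0,0,0,0,1],[0,0,0,0,0,0,1],[0,0,0,0,0,0,1],[0,0,0,0,0,0,1]]'
```

```text
time: 21.05
tool_pos: [0.5476, -0.0082, 0.2642]
tool_rot: [179.9, 0.0, -104.9]
wrist_force: [-4.4, 4.0, -6.1]
opening: 0.346
time: 22.05
tool_pos: [0.5476, -0.0082, 0.2708]
tool_rot: [179.9, -0.0, -104.9]
wrist_force: [-4.3, 3.0, -6.7]
opening: 0.345
```

```bash
python3 -m pendant '[[0,0,0,0,0,-0.03,1],[0,0,0,0,0,0,1],[0,0,0,0,0,0,1],[0,0,0,0,0,-0.03,1],[0,0,0,0,0,0,1],[0,0,0,0,0,0,1],[0,0,0,0,0,0,1],[0,0,0,0,0,0,1]]'
```

```text
time: 23.05
tool_pos: [0.5476, -0.0081, 0.2726]
tool_rot: [179.9, -0.0, -104.9]
wrist_force: [-3.8, 3.1, -10.5]
opening: 0.343
```

```bash
python3 -m pendant '[[0,0,0,0,0,-0.02,1],[0,0,0,0,0,0,1],[0,0,0,0,0,0,1],[0,0,0,0,0,0,1],[0,0,0,0,0,0,1],[0,0,0,0,0,0,1],[0,0,0,0,0,0,1],[0,0,0,0,0,0,1]]'
python3 - <<'E'
from h import *
import cv2
for n,r in (("side",(70,270,190,390)),("wrist",(0,384,0,512)),("top",(90,300,90,430))):
  c=viewer.read_camera(n);a,b,d,e=r;k=3 if n=="side" else 1.5;cv2.imwrite(f"pics/{n}11.png",cv2.resize(c["pixels"][a:b,d:e],None,fx=k,fy=k))
st()
E
```

```text
time: 24.05
tool_pos: [0.5476, -0.0081, 0.2729]
tool_rot: [179.8, -0.0, -104.9]
wrist_force: [-2.4, 2.6, -25.3]
opening: 0.342
24.2 [ 0.5476 -0.0082  0.2729] [ 1.7985e+02 -2.0000e-02 -1.0486e+02] [ -3.49   2.75 -26.1 ] 0.347
```

View pics/side11.png

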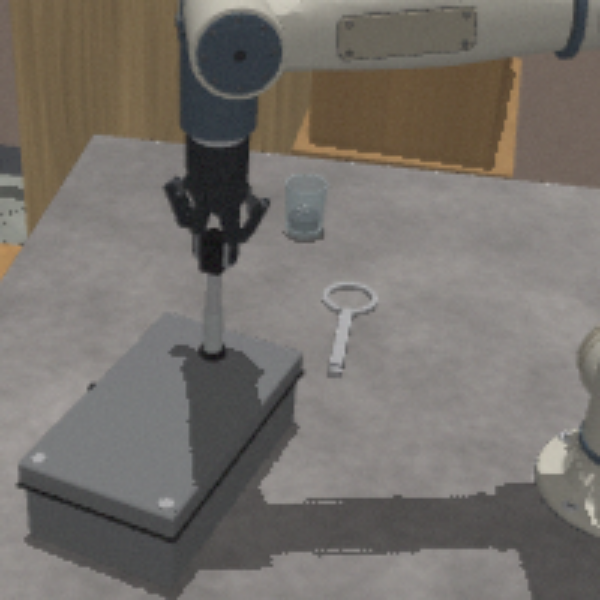

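View pics/wrist11.png

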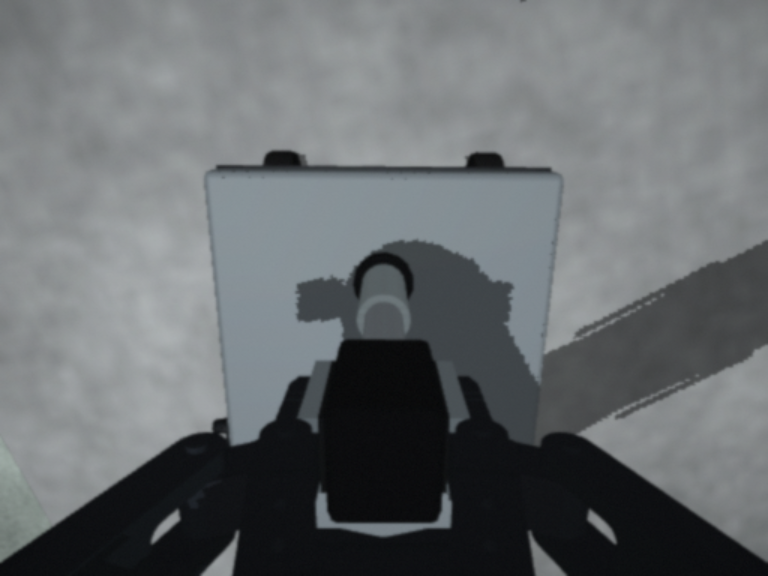

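View pics/top11.png

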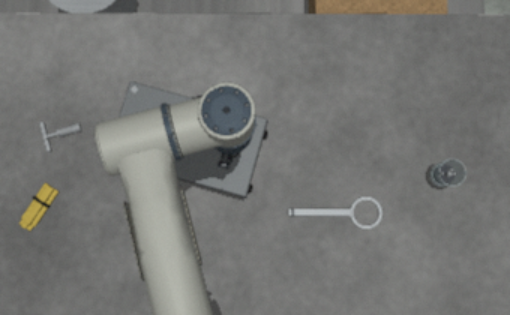

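```bash
python3 -m pendant '[[0,0,0,0,0,0,1],[0,0,0,0,0,0,1],[0,0,0,0,0,0,1],[0,0,0,0,0,0,1],[0,0,0,0,0,0,1],[0,0,0,0,0,0,1],[0,0,0,0,0,0,1],[0,0,0,0,0,0,1]]' 75
```

```text
time: 25.2
tool_pos: [0.5476, -0.0081, 0.2729]
tool_rot: [179.9, -0.0, -104.9]
wrist_force: [-3.4, 3.4, -25.5]
opening: 0.343
```

Holding steady against the second stop, with the button in. I'm handing in the job now.

```bash
python3 -c "
from plant import ticket
print(ticket.close_job())"
```

```text
the job is handed in; nothing more can be done
None
```

The job is handed in at about 25 s: the spanner is on the step and the arm is holding the handle fully up with the button squeezed in.

- **Spanner:** I lifted it off the handle and lowered it until the wrist force showed contact. I let go only then. Pictures show it lying flat on bare concrete, clear of the toolbox.
- **Handle:** I pinched the grip along the toolbox's x and pulled it up about 120.6 mm. The wrist force then rose from about 7 N to 25–26 N with almost no further rise, which fits the second stop. The picture shows both tubes drawn out.
- **Button:** There is no direct reading of it. The gripper opening of about 0.343 works out to 29 mm against the expected 30 mm with the button in, and the latch let go.
- **Final hold:** Position, force and opening stayed steady over the last second at 75 N grip.
- **Other things:** The crank puller, tire levers and tumbler look untouched in the last top picture. I compared them by eye only.

One check disagreed: my first side-view estimate of the toolbox was about 9 mm off the top view in y. The wrist camera agreed with the top view, so I used that.

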